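# Shut down the wheel drive and preset its speed selector

## Task

The turntable drive has been left running: set the toggle on the small switch box to its narrow upright centre position (off) without throwing it over into reverse. Then turn the unmarked selector on the other box anticlockwise to its end stop, and from there exactly two clicks clockwise. The brown bottle standing on the selector box is in the way: take it off and leave it standing upright on the wooden board, and do not disturb the bowl, jar and teacup.

Things in the scene. Friction and masses are not known exactly. Their poses are not given: they have to be found in the camera images.
- switch_box: Fixed grey switch box with an aluminium face plate, 90 (its x) x 70 (its y) x 45 mm high. Origin at the centre of its underside, z up; its +x points more or less away from the robot. The toggle's pivot lies on top at (0, 0, 45 mm) in this frame. It may swap places with the selector box.
- toggle (a joint): Three-position toggle lever of the switch box, hinged about the box's y axis, in rad. +0.45: leaning away from the robot toward the box's +x (forward, where it starts); 0: upright (off); -0.45: leaning toward the robot (reverse). Stops at +-0.46. It snaps to -0.45, 0 or +0.45; the centre catch is narrow: let go within about 0.15 of 0 it settles to 0, beyond that it snaps over to the side. Leaving a side takes up to about 6 N at the grip, leaving the centre about 2.5 N.
- toggle_grip (a point): The place to grip the toggle, 55 mm from the pivot along the lever. The black flat grip there is 14 mm wide along the box's y, 22 mm along x and reaches from 32 to 74 mm from the pivot; below it is a steel stem 10 mm thick. z of this point is along the lever.
- selector_box: Fixed grey box with an aluminium face plate, 90 (its x) x 120 (its y) x 45 mm high. Origin at the centre of its underside, z up; its +x points more or less away from the robot. The selector stands at y = -26 mm on its top, the brown bottle at about y = +31 mm.
- selector (a joint): Blank rotary selector with an upright axis, in rad; grows clockwise seen from above. 0 is the anticlockwise end stop; six click positions 0.524 rad (30 deg) apart: 0, 0.524, 1.047, 1.571, 2.094, 2.618 (clockwise stop). It settles in the nearest click; turning takes up to about 0.1 N m. It starts on any click from the second to the fifth.
- selector_grip (a point): On the selector's axis at the height to grip, 34 mm above the box's top. Round black skirt 54 mm across and 11 mm high, on it an upright bar 54 mm long, 14 mm thick, reaching from 11 to 45 mm above the box's top. This point's x axis runs along the bar and turns with it; at 0 it lies along the box's x.
- bottle: Brown glass bottle without a label, round body 40 mm across and about 60 mm high, narrow black cap to 74 mm; 0.08 to 0.15 kg. Origin at the centre of its underside, z up. It starts standing on the selector box (45 mm up), close beside the knob.
- bowl: Loose porcelain bowl, 110 mm across, 56 mm high, on the board behind the boxes; origin at the centre of its underside. Bystander.
- jar: Loose small blue jar with a white cap, 45 mm across, 70 mm high, on the front of the board; origin at the centre of its underside. Bystander.
- teacup: Loose porcelain teacup, 114 mm across, 143 mm with its handle, 62 mm high, at the left of the board; origin near the centre of its underside. Bystander.
- paint_desk: The fixed wooden board that all stands on. Its top is at world z = 0 and in this frame spans x from -260 (front edge) to +225 mm and y from -334 to +354 mm, with a raised lip at the right edge. On it, fixed, stands a plate on a wire stand: keep out of a circle of 120 mm radius about world (0.56, 0.09), up to 0.20 m high.

How it is judged:
By the outcome, as a careful person would: the job done as asked, in the order asked, and still so for the second after the job is handed in, with the robot touching nothing.
It also fails if it takes over 61 s, if anything falls off the work surface, if the arm or the gripper's body presses on something with over 40 N, if the wrist force passes 120 N, or if a joint passes its speed limit or range.

## Robot

A 6-joint arm with a two-finger parallel gripper is mounted at the origin on a cart in front of the work surface, level with it; the furniture and walls round the work are solid. World frame = base frame: x ahead of the robot, y to its left, z up, the work surface at z = 0. Lengths are in mm, angles in rad, forces in N, time in s.
With the tool pointing down it reaches from about 350 to 950 mm from the base axis. Payload 17.4 kg.
Tool frame: the origin (TCP) lies at the very end of the fingers, on their centre line; the grasp point (between the pads) lies 19 mm behind it; x points along the fingers, y is the direction in which the jaws open and shut, and the axes are right-handed (so a half turn about x gives the same grasp; the last joint's range is limited). The gripper opens to 93 mm and grips with 3 to 60 N. Pads are 15 mm wide; open, the fingers measure 128 mm over their backs; the gripper's body (75 mm by 188 mm) begins 65 mm behind the grasp point.
Start: joints at [1.209, 0.116, 1.442, -0, 1.584, -0.038], TCP at [214.774, 639.925, 218.646] pointing down, gripper open.
Joint ranges: [-2.83, 2.83], [-0.83, 2.19], [0.07, 2.5], [-1.14, 4.28], [0.01, 3], [-2.97, 2.97]. Speed limits (rad/s): [1.89, 1.89, 2.22, 3.14, 3.14, 3.14].

## Interface

Orientations are given as a rotation vector (axis times angle).
In Python, from cell import telemetry, optics, order, models gives the robot as it stands.
- The arm moves only by the tool carry_out, never from a script. Its arguments are lists of equal length, an entry for each row: "slide": the shift along the tool's x, y, z in m, a list of three; "rot": the turn, a rotation vector about the tool's x, y, z in degrees, a list of three; "claw": the opening, from 0 (shut) to 1 (fully open). In form: {"slide": [[dx, dy, dz], ...], "rot": [[ax, ay, az], ...], "claw": [claw, ...]}. A call has 1 to 8 rows; each row is the pose to reach, as a shift and turn from the pose commanded when the call began, along the tool's axes at that moment; what a row does not reach only later rows make up. A row lasts 1/12 s, in which the tool goes at most 41.7 mm and 7.16 degrees, less where a joint would pass 70% of its speed; a pose out of reach is approached as far as the arm can. A call with a gripper value outside its range is refused whole. The fingers move at their own pace and stop on an object; "newtons" is the grip in N (left out, the last holds). Time passes only in rows, so rows that repeat a pose let the fingers close. It gives the time, the measured TCP pose, the force and the opening at its end, in the units of the state.
- telemetry.get_state(): the state, without advancing time (a new reading comes with each control period).
- optics.capture(name): name is "side" or "top"; returns a dict with "pixels" (420x560x3 uint8, blue, green, red), "z_map" (420x560 float32, mm along the optical axis (not along the pixel's ray), 0 where there is no reading), "fx", "fy", "cx", "cy" (pixels), "world_to_cam" (4x4, takes a point from world to camera coordinates). Camera axes: x right, y down, z forward; pixel columns grow to the right and rows downward; lengths in mm; the calibration is good to about 2 mm. A picture is of the moment at which its call begins.
- order.close_job(): hands the job in, once; it reports no verdict.
Trained networks look in the newest picture that a camera, given by its name, has taken for a name from the list of things; names that differ only in an ending like _2 or _b are one class to them, and where a whole thing is asked for, a point or a joint stands for the part that bears it (a point fixed in the world has none). Each returns a list of dicts, best first, with "p" (0 to 1); they miss things now and then, are a little off and sometimes report something else, mostly with a low value. They report only what shows in the picture. A call takes as long as a camera call.
- models.recognise(label, camera): "at" ([column, row] in pixels, amid what is visible of it).
- models.place_of(label, camera): "at" ([column, row] in pixels: a listed point, or the origin of a listed thing).
The state is a dict: "time_s": time; "joint_positions": joint angles; "dq": joint speeds; "joint_torque": joint torques, N m; "tcp_pos": TCP position; "eef_rot": TCP orientation; "force": force on the tool from outside, world axes, zero at the start; "wrist_torque": the same for the moment, N m; "width": finger opening in mm.
Only numpy, scipy, OpenCV 4.12 (cv2) and the standard library are available. Lean on these libraries where they do the work, as an engineer would, in place of code of your own. Each camera call takes 0.05 s, during which the arm holds its last target.

## Working session

There is one attempt and no reset: what is moved stays moved. The work goes in short steps, Python scripts to look and compute and a tool call to move; the robot and the scene stay as the last step left them, time stands still between calls to the robot, and variables do not carry over. Pictures are saved under pics/ and viewed, and the job is handed in when it is done.

Besides the shell and the picture viewer there is one more tool, called after "Emit:" as a command line: name --argument value ..., lists and objects as JSON in quotes. carry_out: Moves the arm, as the interface text tells. Its arguments: {"type":"object","properties":{"slide":{"type":"array"},"rot":{"type":"array"},"claw":{"type":"array"},"newtons":{"type":"number"}},"required":["slide","rot","claw"]}

```bash
ls; mkdir -p pics
cat > h.py <<'E'
import numpy as np, cv2
from scipy.spatial.transform import Rotation as R
from cell import telemetry, optics, order, models
def cap(n,name):
    c=optics.capture(n); cv2.imwrite(f'pics/{name}.png',c['pixels']); return c
def px2w(c,u,v,d=None):
    if d is None: d=c['z_map'][int(round(v)),int(round(u))]
    p=np.array([(u-c['cx'])/c['fx']*d,(v-c['cy'])/c['fy']*d,d,1])
    return (np.linalg.inv(c['world_to_cam'])@p)[:3]
def onplane(c,u,v,z):
    M=np.linalg.inv(c['world_to_cam']); o=M[:3,3]
    r=M[:3,:3]@np.array([(u-c['cx'])/c['fx'],(v-c['cy'])/c['fy'],1]); return o+r*(z-o[2])/r[2]
def w2px(c,p):
    q=c['world_to_cam']@np.append(p,1); return np.array([q[0]/q[2]*c['fx']+c['cx'],q[1]/q[2]*c['fy']+c['cy']])
def cloud(c):
    z=c['z_map'];v,u=np.indices(z.shape);m=z>0
    P=np.stack([(u-c['cx'])/c['fx']*z,(v-c['cy'])/c['fy']*z,z,np.ones_like(z)],-1)@np.linalg.inv(c['world_to_cam']).T
    P=P[...,:3]; P[~m]=np.nan; return P
E
python3 - <<'E'
from h import *
np.set_printoptions(precision=3,suppress=True)
for n in ['top','side']:
    c=cap(n,n+'0'); print(n,c['fx'],c['fy'],c['cx'],c['cy']);print(np.linalg.inv(c['world_to_cam']))
    for l in ['switch_box','toggle_grip','selector_box','selector_grip','bottle','bowl','jar','teacup']:
        print(l,[(d['at'],round(d['p'],2)) for d in models.place_of(l,n)][:2])
print(telemetry.get_state())
E
```

```text
pics
top 518.6481138055615 518.6481138055615 278.45724470393816 201.69486079775336
[[  -0.02    -0.982    0.188  372.627]
 [  -1.       0.019   -0.006   -2.886]
 [   0.002   -0.189   -0.982 1146.716]
 [   0.       0.       0.       1.   ]]
switch_box [([394.7, 216.5], 0.95)]
toggle_grip [([408.0, 195.9], 0.62)]
selector_box [([322.7, 220.4], 0.77), ([164.3, 208.4], 0.19)]
selector_grip [([334.5, 209.6], 0.88)]
bottle [([391.4, 214.7], 0.68), ([306.2, 219.1], 0.65)]
bowl [([364.8, 156.9], 0.93)]
jar [([223.4, 276.2], 0.56)]
teacup [([163.5, 209.7], 0.85), ([223.9, 275.5], 0.32)]
side 443.1173265358566 443.1173265358566 286.01789813348836 213.51120100998557
[[   0.982   -0.127    0.14   418.653]
 [  -0.187   -0.551    0.813 -890.216]
 [  -0.026   -0.825   -0.565  670.96 ]
 [   0.       0.       0.       1.   ]]
switch_box [([301.7, 303.9], 0.87)]
toggle_grip [([314.5, 270.5], 0.83)]
selector_box [([287.7, 252.1], 0.56)]
selector_grip [([312.9, 272.8], 0.65), ([292.5, 233.0], 0.56)]
bottle [([280.4, 233.3], 0.92)]
bowl [([361.1, 275.4], 0.71)]
jar [([225.5, 213.7], 0.97)]
teacup [([313.5, 275.5], 0.26)]
{'time_s': 0.9, 'joint_positions': array([ 1.209,  0.116,  1.442, -0.   ,  1.584, -0.038]), 'dq': array([-0.   , -0.002, -0.001,  0.   , -0.002, -0.   ]), 'joint_torque': array([ -0.001, -72.102, -62.272,   0.078,   0.019,  -0.   ]), 'tcp_pos': array([214.766, 639.93 , 218.684]), 'eef_rot': array([ 0.254,  1.556, -0.254]), 'force': array([-0.794, -0.435, -0.627]), 'wrist_torque': array([0.017, 0.004, 0.001]), 'width': 92.96591705334725}
```

View pics/top0.png

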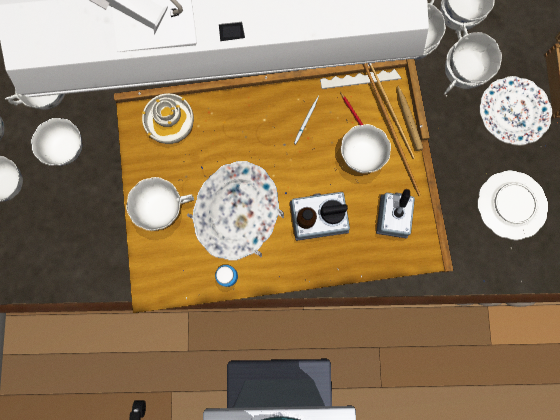

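View pics/side0.png

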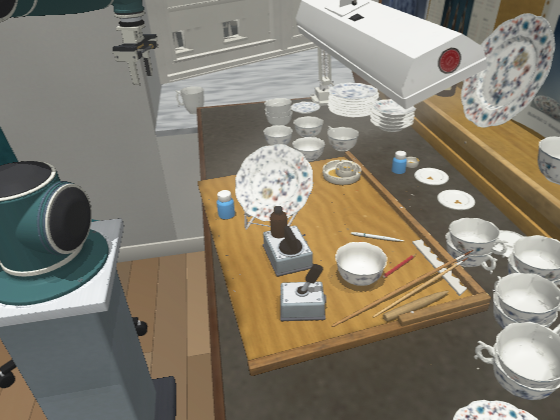

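Run:
```python
from h import *
np.set_printoptions(precision=1,suppress=True)
t=optics.capture('top');s=optics.capture('side')
for n,c in (('t',t),('s',s)):
    np.save(f'P{n}.npy',cloud(c)); np.save(f'I{n}.npy',c['pixels'])
P=np.concatenate([cloud(t).reshape(-1,3)])
P=P[~np.isnan(P[:,0])]
a=P[(P[:,2]>40)&(P[:,2]<50)&(P[:,0]>250)&(P[:,0]<550)&(P[:,1]>-350)&(P[:,1]<100)]
m=np.zeros((300,450),np.uint8)
ii=((a[:,0]-250)).astype(int);jj=(a[:,1]+350).astype(int);m[ii,jj]=255
m=cv2.morphologyEx(m,cv2.MORPH_CLOSE,np.ones((9,9)))
n,l,st,ce=cv2.connectedComponentsWithStats(m)
for i in range(1,n):
    if st[i,4]>500:
        cn=np.argwhere(l==i).astype(np.float32); r=cv2.minAreaRect(cn); print(st[i],'xy',r[0][0]+250,r[0][1]-350,r[1],r[2])
Z=[('toggle',t,(408,195.9),94),('sel',t,(334.5,209.6),79),('bottle',t,(306.2,219.1),45),('bowl',t,(364.8,156.9),0),('jar',t,(223.4,276.2),0),('cup',t,(163.5,209.7),0),('swb',t,(394.7,216.5),0),('selb',t,(322.7,220.4),0),
('toggle',s,(314.5,270.5),94),('sel',s,(292.5,233),79),('bottle',s,(280.4,233.3),45),('jar',s,(225.5,213.7),0),('bowl',s,(361,275.4),0),('swb',s,(301.7,303.9),0),('selb',s,(287.7,252.1),0)]
for n,c,p,z in Z: print(n,onplane(c,*p,z))
# crop
for n,c,(u,v,w,h) in (('top',t,(270,130,180,135)),('side',s,(230,190,140,105))):
    cv2.imwrite(f'pics/{n}crop.png',cv2.resize(c['pixels'][v:v+h,u:u+w],(800,600),interpolation=cv2.INTER_CUBIC))
```

```text
[ 346  221   62   79 1328] xy 511.2061462402344 26.839080810546875 (23.094993591308594, 95.44912719726562) 62.72323989868164
[  53  258   69   42 2379] xy 528.5 -263.0 (68.0, 41.0) 90.0
[ 190  258  119   42 2613] xy 528.4999694824219 -101.00003051757812 (117.99998474121094, 40.99999237060547) 90.0
toggle [ 581.6 -277.5   94. ]
sel [ 558.4 -125.7   79. ]
bottle [544.8 -68.   45. ]
bowl [ 693.3 -209.2    0. ]
jar [428.9 114.5   0. ]
cup [579.4 248.9   0. ]
swb [ 553.8 -269.     0. ]
selb [ 548.2 -107.5    0. ]
toggle [ 578.7 -264.    94. ]
sel [ 564.9 -116.8   79. ]
bottle [545.4 -67.2  45. ]
jar [425.5 111.2   0. ]
bowl [ 701.2 -199.9    0. ]
swb [ 554.6 -255.9    0. ]
selb [558.3 -85.    0. ]
```

View pics/topcrop.png

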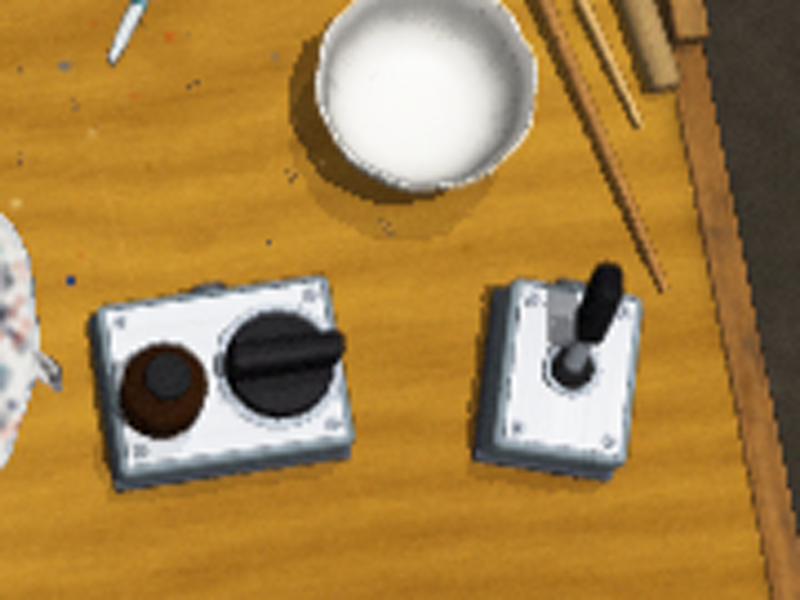

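View pics/sidecrop.png

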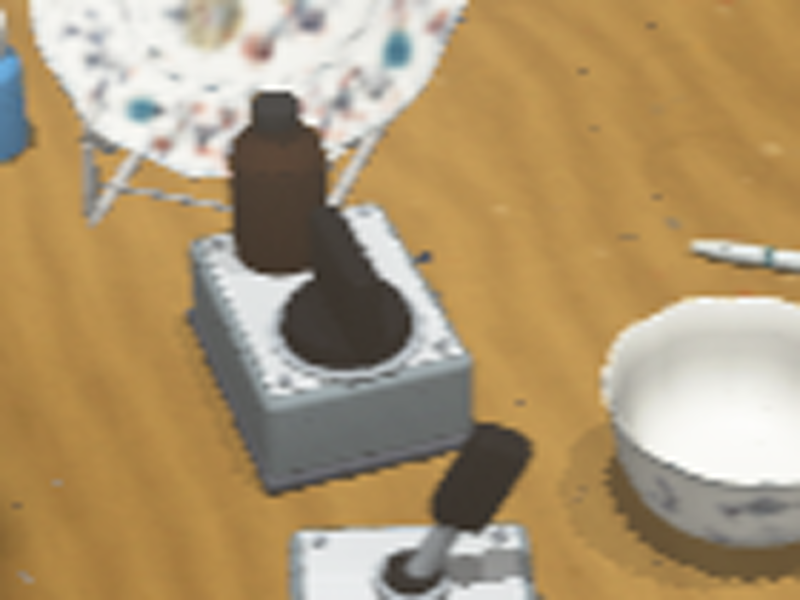

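The top view shows the selector box at about (321,215) with the bottle at (306,217), the knob at (333,211) and its bar roughly along y. The switch box is at about (397,213), with its lever leaning away. My box mask was clipped in x, so I'll refit it.

Run:
```python
import numpy as np,cv2
np.set_printoptions(precision=1,suppress=True)
for n in 'ts':
    P=np.load(f'P{n}.npy').reshape(-1,3);I=np.load(f'I{n}.npy').reshape(-1,3)
    k=(P[:,0]>450)&(P[:,0]<650)&(P[:,1]>-340)&(P[:,1]<-20)
    a=P[k&(P[:,2]>38)&(P[:,2]<50)]
    m=np.zeros((220,320),np.uint8)
    m[(a[:,0]-440).astype(int),(a[:,1]+340).astype(int)]=255
    m=cv2.morphologyEx(m,cv2.MORPH_CLOSE,np.ones((9,9)))
    q,l,st,ce=cv2.connectedComponentsWithStats(m)
    for i in range(1,q):
        if st[i,4]>500:
            cn=np.argwhere(l==i).astype(np.float32); r=cv2.minAreaRect(cn); print(n,st[i],'xy',r[0][0]+440,r[0][1]-340,r[1],r[2])
    # tall things
    for nm,lo,hi,y0,y1 in (('bar',72,98,-165,-96),('bottlecap',112,125,-100,-30),('bottlebody',85,118,-95,-30),('toggle',70,125,-320,-230)):
        b=P[k&(P[:,2]>lo)&(P[:,2]<hi)&(P[:,1]>y0)&(P[:,1]<y1)]
        if len(b)>4:
            c=b[:,:2].mean(0);u,s,v=np.linalg.svd(b[:,:2]-c); r=cv2.minAreaRect(b[:,:2].astype(np.float32));print(n,nm,len(b),c,b.min(0),b.max(0),'ang',np.degrees(np.arctan2(v[0,1],v[0,0])),r)
```

```text
t [ 180   67  122   97 5625] xy 556.0256042480469 -98.81875610351562 (86.56378173828125, 115.72654724121094) 7.0283966064453125
t [  35   68   79   94 4694] xy 554.2886734008789 -266.29002380371094 (66.46073913574219, 86.44036102294922) 79.5625228881836
t bar 200 [ 558.5 -123.8] [ 549.8 -151.4   72.2] [568.5 -97.4  95.2] ang 97.19584157092235 ((559.7271118164062, -124.5199203491211), (14.368173599243164, 54.63638687133789), 7.427570343017578)
t bottlecap 84 [543.6 -66.4] [534.  -75.9 112.4] [554.4 -57.4 124.4] ang 159.10435420265802 ((543.6091918945312, -66.41897583007812), (18.790796279907227, 19.303077697753906), 47.2567253112793)
t bottlebody 251 [541.5 -65.6] [524.  -85.7  85.2] [562.8 -46.5 118. ] ang -116.90035016066795 ((543.4016723632812, -66.01272583007812), (39.1612663269043, 38.51507568359375), 88.09786224365234)
t toggle 140 [ 576.1 -267.7] [ 561.7 -276.7   70.4] [ 593.8 -261.3  116.9] ang 172.8025779370307 ((577.9124145507812, -268.7833557128906), (14.004286766052246, 32.172607421875), 85.65151977539062)
s [  35   67   78   93 4791] xy 552.9283905029297 -267.000991821289
[... 267 characters left out ...]
2161916793 ((558.572021484375, -125.45213317871094), (13.946516990661621, 56.26654815673828), 6.387804985046387)
s bottlecap 49 [542.3 -68.3] [532.6 -76.8 112.1] [551.9 -56.9 118.9] ang -69.65765145021194 ((542.37158203125, -67.02053833007812), (18.87777328491211, 18.129735946655273), 80.13216400146484)
s bottlebody 236 [541.8 -74.3] [522.7 -87.1  85.1] [561.8 -53.4 117.9] ang -5.490345082270042 ((542.8464965820312, -70.9106674194336), (39.501739501953125, 32.08832550048828), 6.006247520446777)
s toggle 224 [ 575.6 -273.4] [ 560.4 -278.9   70.3] [ 593.8 -264.5  114. ] ang 171.58591431991863 ((577.0833129882812, -271.64178466796875), (14.364437103271484, 33.43513107299805), 89.30371856689453)
```

```bash
cat >> h.py <<'E'
def Rdown(jaw_deg, tilt_deg=0, ):
    a=np.radians(jaw_deg); c,s=np.cos(a),np.sin(a)
    R0=np.array([[0,c,s],[0,s,-c],[-1,0,0]])
    return R.from_matrix(R0)*R.from_euler('y',tilt_deg,degrees=True)
def goto(tcp,Rt):
    st=telemetry.get_state(); R0=R.from_rotvec(st['eef_rot'])
    d=R0.inv().apply(np.array(tcp)-st['tcp_pos'])/1000
    r=(R0.inv()*Rt).as_rotvec(degrees=True)
    print('slide',np.round(d,4),'rot',np.round(r,2),'n',max(np.linalg.norm(d)/.0417,np.linalg.norm(r)/7.16))
def jaw():
    m=R.from_rotvec(telemetry.get_state()['eef_rot']).as_matrix(); print('tool x',m[:,0],'jaw deg',np.degrees(np.arctan2(m[1,1],m[0,1])))
E
python3 - <<'E'
from h import *
np.set_printoptions(precision=3,suppress=True)
jaw()
P=np.load('Pt.npy')
for u,v in [(30,20),(200,40),(300,60),(300,85),(400,60),(425,45),(440,30),(290,375),(240,405),(240,210),(165,200)]: print(u,v,P[v,u])
for n in 'ts':
    Q=np.load(f'P{n}.npy').reshape(-1,3); a=Q[(Q[:,2]>135)&(Q[:,0]>330)&(Q[:,0]<760)&(Q[:,1]>-500)&(Q[:,1]<420)]
    if len(a):
        print(n,len(a),a.min(0),a.max(0))
        for x0 in range(330,760,60): 
            b=a[(a[:,0]>=x0)&(a[:,0]<x0+60)]
            if len(b): print(x0,b.min(0),b.max(0))
goto([577,-271,170],Rdown(79.5)); goto([577,-271,170],Rdown(-100.5))
E
```

```text
tool x [-0. -0. -1.] jaw deg 71.44923880018486
30 20 [755.983 327.207 498.159]
200 40 [732.371  98.113 479.003]
300 60 [719.183 -42.667 439.393]
300 85 [871.707 -65.682  -1.01 ]
400 60 [ 920.993 -300.206   18.437]
425 45 [ 976.871 -373.185  -18.408]
440 30 [ 996.463 -400.465   16.554]
290 375 [ 122.004  -41.185 -723.156]
240 405 [ 110.469   99.439 -273.522]
240 210 [559.975  71.183  87.255]
165 200 [599.739 243.991   9.167]
t 27039 [ 493.42  -226.613  135.057] [759.993 372.007 524.247]
450 [493.42  142.377 135.086] [509.881 154.981 151.565]
510 [510.233 121.274 135.103] [569.903 157.387 174.545]
570 [570.101  73.336 135.057] [629.916 148.119 176.007]
630 [630.031  56.943 135.456] [689.998 372.007 463.336]
690 [ 690.007 -226.613  391.087] [749.997 371.284 516.727]
750 [ 750.001 -223.111  471.979] [759.993 369.038 524.247]
s 7918 [ 493.167 -230.463  135.045] [759.999 375.455 505.795]
450 [493.167 140.286 135.097] [509.993 154.476 145.045]
510 [510.101 122.808 135.427] [569.956 159.422 167.778]
570 [570.356  77.252 135.056] [629.959 148.683 173.182]
630 [630.076  57.524 135.045] [689.972 375.455 457.224]
690 [ 690.022 -230.463  390.056] [749.971 368.599 502.595]
750 [ 750.023 -229.263  394.735] [759.999 228.608 505.795]
slide [ 0.049 -0.748  0.633] rot [-8.05 -0.    0.  ] n 23.53756835314862
slide [ 0.049 -0.748  0.633] rot [171.95   0.     0.  ] n 24.015256815207803
```

Emit:
carry_out --slide '[[-0.016,-0.748,0.633],[-0.016,-0.748,0.633],[-0.016,-0.748,0.633],[-0.016,-0.748,0.633],[-0.016,-0.748,0.633],[-0.016,-0.748,0.633],[-0.016,-0.748,0.633],[-0.016,-0.748,0.633]]' --rot '[[-8,0,0],[-8,0,0],[-8,0,0],[-8,0,0],[-8,0,0],[-8,0,0],[-8,0,0],[-8,0,0]]' --claw '[0.6,0.6,0.6,0.6,0.6,0.6,0.6,0.6]' --newtons 25

```text
time_s: 1.67
tcp_pos: [338.0, 328.4, 224.3]
eef_rot: [0.145, 1.566, -0.144]
force: [0.0, 0.5, 0.3]
width: 55.9
```

```bash
python3 -c "
from h import *
goto([577,-271,235],Rdown(79.5))"
```

```text
slide [-0.0109 -0.5457  0.3444] rot [-0.02  0.02 -0.03] n 15.476653267243035
```

Emit:
carry_out --slide '[[-0.011,-0.546,0.344],[-0.011,-0.546,0.344],[-0.011,-0.546,0.344],[-0.011,-0.546,0.344],[-0.011,-0.546,0.344],[-0.011,-0.546,0.344],[-0.011,-0.546,0.344],[-0.011,-0.546,0.344]]' --rot '[[0,0,0],[0,0,0],[0,0,0],[0,0,0],[0,0,0],[0,0,0],[0,0,0],[0,0,0]]' --claw '[0.6,0.6,0.6,0.6,0.6,0.6,0.6,0.6]'

```text
time_s: 2.33
tcp_pos: [461.2, 18.3, 230.2]
eef_rot: [0.145, 1.565, -0.145]
force: [0.5, 1.3, 0.6]
width: 55.8
```

```bash
python3 -c "
from h import *
goto([577,-271,150],Rdown(79.5))"
```

```text
slide [ 0.0803 -0.2632  0.1668] rot [-0.06  0.06 -0.01] n 7.716325881062069
```

Emit:
carry_out --slide '[[0.02,-0.263,0.167],[0.04,-0.263,0.167],[0.06,-0.263,0.167],[0.08,-0.263,0.167],[0.08,-0.263,0.167],[0.08,-0.263,0.167],[0.08,-0.263,0.167],[0.08,-0.263,0.167]]' --rot '[[0,0,0],[0,0,0],[0,0,0],[0,0,0],[0,0,0],[0,0,0],[0,0,0],[0,0,0]]' --claw '[0.6,0.6,0.6,0.6,0.6,0.6,0.6,0.6]'

```text
time_s: 3.0
tcp_pos: [577.2, -271.4, 148.3]
eef_rot: [0.145, 1.567, -0.145]
force: [0.1, 0.2, 1.1]
width: 56.2
```

```bash
python3 -c "
from h import *
goto([577,-271,76],Rdown(79.5)); cap('side','s1'); jaw()"
```

```text
slide [ 0.0723  0.0004 -0.0002] rot [-0.11 -0.04  0.  ] n 1.7337995863272886
tool x [-2.82401648e-03  6.68823472e-05 -9.99996010e-01] jaw deg 79.30952076888565
```

View pics/s1.png

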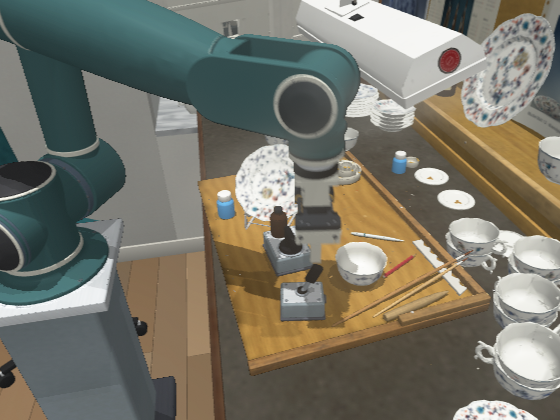

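The side view shows the gripper straddling above the toggle (grip at about (314,272)), with everything else untouched. I'll descend and grip.

Emit:
carry_out --slide '[[0.03,0,0],[0.06,0,0],[0.072,0,0],[0.072,0,0],[0.072,0,0],[0.072,0,0],[0.072,0,0],[0.072,0,0]]' --rot '[[0,0,0],[0,0,0],[0,0,0],[0,0,0],[0,0,0],[0,0,0],[0,0,0],[0,0,0]]' --claw '[0.6,0.6,0.6,0.6,0,0,0,0]' --newtons 25

```text
time_s: 3.72
tcp_pos: [577.6, -268.8, 79.5]
eef_rot: [0.144, 1.564, -0.145]
force: [0.4, 0.2, 0.8]
width: 33.8
```

Emit:
carry_out --slide '[[0,0,0],[0,0,0],[0,0,0],[0,0,0]]' --rot '[[0,0,0],[0,0,0],[0,0,0],[0,0,0]]' --claw '[0,0,0,0]'

```text
time_s: 4.05
tcp_pos: [577.1, -268.5, 78.1]
eef_rot: [0.145, 1.566, -0.144]
force: [-0.4, 1.4, 3.1]
width: 14.1
```

```bash
python3 -c "
from h import *
goto([553.4,-266.8,81.5],Rdown(79.5)); cap('side','s2'); jaw();print(telemetry.get_state())
c=optics.capture('side');cv2.imwrite('pics/s2c.png',cv2.resize(c['pixels'][190:330,230:410],(720,560)))"
```

```text
slide [-0.0034 -0.0026 -0.0237] rot [-0.04  0.02 -0.01] n 0.5766669831966003
tool x [ 3.80317000e-04  5.05156845e-05 -9.99999926e-01] jaw deg 79.46052416721369
{'time_s': 4.1, 'joint_positions': array([-4.75697313e-01,  1.04999532e-01,  1.68495429e+00,  2.24460761e-04,
        1.35132388e+00, -1.86259390e+00]), 'dq': array([-0.00043103,  0.00095194, -0.0016331 ,  0.00011641, -0.00120535,
        0.00035881]), 'joint_torque': array([ -1.50987837, -65.84356785, -57.38354087,  -0.51605254,
        -0.19895709,   0.19289356]), 'tcp_pos': array([ 577.13187309, -268.5526096 ,   78.10050964]), 'eef_rot': array([ 0.14449574,  1.56559177, -0.14436171]), 'force': array([0.6793016 , 2.27740763, 2.79056842]), 'wrist_torque': array([0.34344215, 0.02559499, 0.25033614]), 'width': 14.142982295815214}
```

View pics/s2c.png

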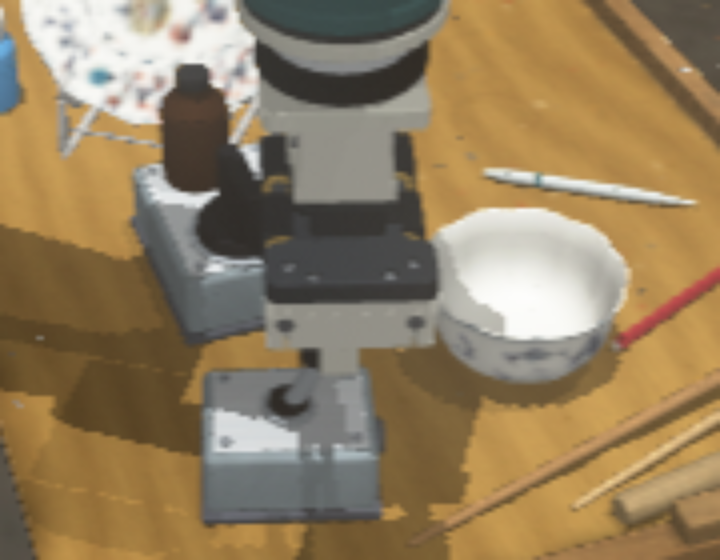

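Emit:
carry_out --slide '[[-0.002,0,-0.004],[-0.003,0,-0.008],[-0.004,0,-0.012],[-0.005,0,-0.016],[-0.005,0,-0.02],[-0.005,0,-0.024],[-0.005,0,-0.024],[-0.005,0,-0.024]]' --rot '[[0,0,0],[0,0,0],[0,0,0],[0,0,0],[0,0,0],[0,0,0],[0,0,0],[0,0,0]]' --claw '[0,0,0,0,0,0,0,0]'

```text
time_s: 4.82
tcp_pos: [553.6, -264.4, 83.3]
eef_rot: [0.144, 1.565, -0.145]
force: [1.4, 1.1, 5.2]
width: 14.1
```

```bash
python3 -c "
from h import *
goto([553.4,-266.8,81.5],Rdown(79.5)); s=telemetry.get_state();print(s['tcp_pos'],s['force'],s['width'])
c=optics.capture('side');cv2.imwrite('pics/s3c.png',cv2.resize(c['pixels'][230:330,250:380],(780,600)))"
```

```text
slide [ 0.0018 -0.0024  0.0002] rot [-0.06  0.06  0.01] n 0.07247212973840203
[ 553.63533704 -264.38606902   83.30293328] [1.35786927 1.07408605 5.23582429] 14.104931983480826
```

View pics/s3c.png

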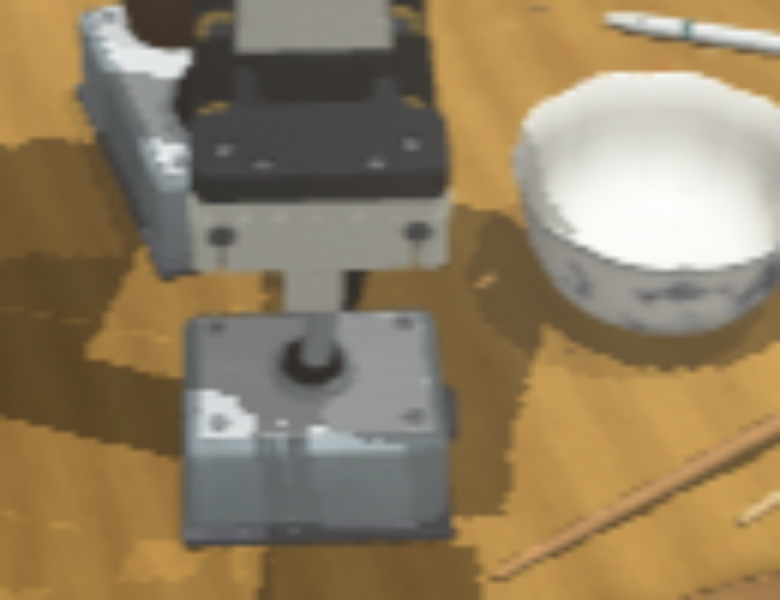

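```bash
python3 -c "
from h import *
c=optics.capture('side')
p=np.array([553.6,-266,45]);bx=np.array([.983,-.182,0])
for th in (-.2,-.1,0,.1,.2,.45):
  print(th,[np.round((w2px(c,p+l*(np.sin(th)*bx+np.cos(th)*np.array([0,0,1])))-[250,230])*6) for l in (0,15,28)])"
```

```text
-0.2 [array([313., 369.]), array([304., 337.]), array([295., 308.])]
-0.1 [array([313., 369.]), array([308., 336.]), array([304., 307.])]
0 [array([313., 369.]), array([313., 336.]), array([313., 307.])]
0.1 [array([313., 369.]), array([317., 336.]), array([321., 307.])]
0.2 [array([313., 369.]), array([322., 337.]), array([330., 308.])]
0.45 [array([313., 369.]), array([333., 339.]), array([350., 312.])]
```

Emit:
carry_out --slide '[[0,0,-0.001],[0,0,-0.003],[0,0,-0.003],[0,0,-0.003],[0,0,-0.003],[0,0,-0.003],[0,0,-0.003],[0,0,-0.003]]' --rot '[[0,0,0],[0,0,0],[0,0,0],[0,0,0],[0,0,0],[0,0,0],[0,0,0],[0,0,0]]' --claw '[0,0,0,0.6,0.6,0.6,0.6,0.6]'

```text
time_s: 5.58
tcp_pos: [550.2, -263.7, 82.5]
eef_rot: [0.145, 1.567, -0.145]
force: [-0.3, 0.9, 0.4]
width: 42.6
```

Emit:
carry_out --slide '[[-0.02,0,0],[-0.06,0,0],[-0.1,0,0],[-0.14,0,0],[-0.14,0,0],[-0.14,0,0]]' --rot '[[0,0,0],[0,0,0],[0,0,0],[0,0,0],[0,0,0],[0,0,0]]' --claw '[0.6,0.6,0.6,0.6,0.6,0.6]'

```text
time_s: 6.08
tcp_pos: [551.1, -264.1, 225.3]
eef_rot: [0.143, 1.562, -0.146]
force: [0.2, 0.0, -0.8]
width: 55.9
```

```bash
python3 -c "
from h import *
s=telemetry.get_state();print(s['tcp_pos'],s['force'],s['width'])
c=optics.capture('side');cv2.imwrite('pics/s4c.png',cv2.resize(c['pixels'][230:330,250:380],(780,600)))
for t in (8,10,12,15): 
  for sg in (1,-1):
    Rt=Rdown(7.2,sg*t); print(sg*t,Rt.as_matrix()[:,0], np.array([543.5,-67,80])+19*Rt.as_matrix()[:,0])
"
```

```text
[ 551.07950283 -264.08332321  225.29868448] [ 0.21389062  0.03506437 -0.75692556] 55.92160026737367
8 [-0.01744301  0.13807568 -0.99026807] [543.16858272 -64.37656209  61.18490669]
-8 [ 0.01744301 -0.13807568 -0.99026807] [543.83141728 -69.62343791  61.18490669]
10 [-0.02176389  0.17227891 -0.98480775] [543.08648614 -63.72670071  61.28865269]
-10 [ 0.02176389 -0.17227891 -0.98480775] [543.91351386 -70.27329929  61.28865269]
12 [-0.02605824  0.20627225 -0.9781476 ] [543.00489335 -63.08082734  61.41519559]
-12 [ 0.02605824 -0.20627225 -0.9781476 ] [543.99510665 -70.91917266  61.41519559]
15 [-0.03243863  0.25677818 -0.96592583] [542.88366607 -62.12121459  61.6474093 ]
-15 [ 0.03243863 -0.25677818 -0.96592583] [544.11633393 -71.87878541  61.6474093 ]
```

View pics/s4c.png

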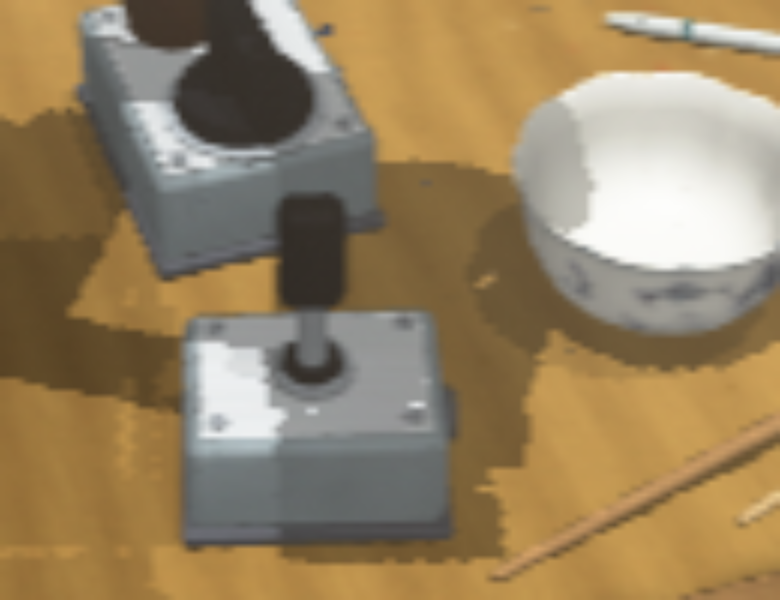

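Toggle is upright: the stem runs vertically from (315,355) to (312,310) in the crop, grip on top. Next, the bottle.

```bash
python3 -c "
from h import *
goto([543,-63.5,180],Rdown(7.2,10))"
```

```text
slide [ 0.0429  0.1956 -0.0441] rot [72.05  8.68  6.29] n 10.174005106603708
```

Emit:
carry_out --slide '[[0,0.04,-0.01],[0,0.08,-0.02],[0,0.12,-0.03],[0,0.15,-0.035],[0,0.18,-0.044],[0,0.196,-0.044],[0,0.196,-0.044],[0,0.196,-0.044]]' --rot '[[72,8.7,6.3],[72,8.7,6.3],[72,8.7,6.3],[72,8.7,6.3],[72,8.7,6.3],[72,8.7,6.3],[72,8.7,6.3],[72,8.7,6.3]]' --claw '[0.9,0.9,0.9,0.9,0.9,0.9,0.9,0.9]'

```text
time_s: 6.8
tcp_pos: [542.6, -61.7, 220.7]
eef_rot: [1.007, 1.481, -0.852]
force: [0.5, 0.2, 0.0]
width: 83.5
```

```bash
python3 -c "
from h import *
goto([543,-63.5,160],Rdown(7.2,10))"
```

```text
slide [ 0.0598 -0.0013  0.0105] rot [15.11  1.68  1.51] n 2.1338364202811597
```

Emit:
carry_out --slide '[[0.02,0,0.005],[0.04,-0.001,0.01],[0.06,-0.001,0.01],[0.06,-0.001,0.01],[0.06,-0.001,0.01]]' --rot '[[15.1,1.7,1.5],[15.1,1.7,1.5],[15.1,1.7,1.5],[15.1,1.7,1.5],[15.1,1.7,1.5]]' --claw '[0.9,0.9,0.9,0.9,0.9]'

```text
time_s: 7.22
tcp_pos: [542.8, -64.1, 160.2]
eef_rot: [1.23, 1.403, -1.032]
force: [0.4, 0.1, -0.7]
width: 83.6
```

```bash
python3 -c "
from h import *
goto([543,-63.5,64],Rdown(7.2,10)); jaw()
for n in ('side','top'):
  c=cap(n,n+'5'); print([(np.round(onplane(c,*d['at'],45)),d['p']) for d in models.place_of('bottle',n)])"
```

```text
slide [0.0949 0.0002 0.0161] rot [0.33 0.01 0.07] n 2.3079035506797565
tool x [-0.02287059  0.17191756 -0.98484582] jaw deg 7.532324962807269
[(array([543., -68.,  45.]), 0.74), (array([569., -83.,  45.]), 0.57)]
[]
```

View pics/side5.png

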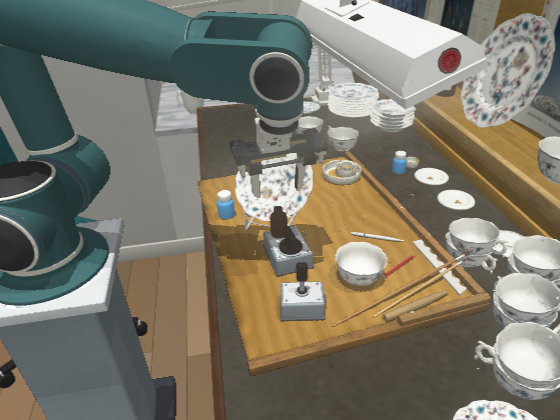

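The gripper hangs above the bottle at (279,222), aligned with it, and the toggle at (302,275) is still upright. Descending.

Emit:
carry_out --slide '[[0.03,0,0.005],[0.06,0,0.01],[0.085,0,0.014],[0.095,0,0.016],[0.095,0,0.016],[0.095,0,0.016],[0.095,0,0.016],[0.095,0,0.016]]' --rot '[[0,0,0],[0,0,0],[0,0,0],[0,0,0],[0,0,0],[0,0,0],[0,0,0],[0,0,0]]' --claw '[0.9,0.9,0.9,0.9,0.9,0.2,0.2,0.2]' --newtons 20

```text
time_s: 8.08
tcp_pos: [544.8, -63.9, 67.5]
eef_rot: [1.232, 1.397, -1.03]
force: [-0.3, 0.4, -0.5]
width: 68.0
```

Emit:
carry_out --slide '[[0,0,0],[0,0,0],[0,0,0],[0,0,0],[0,0,0],[0,0,0]]' --rot '[[0,0,0],[0,0,0],[0,0,0],[0,0,0],[0,0,0],[0,0,0]]' --claw '[0.2,0.2,0.2,0.2,0.2,0.2]'

```text
time_s: 8.58
tcp_pos: [544.0, -63.7, 65.8]
eef_rot: [1.232, 1.4, -1.031]
force: [-1.0, -0.1, 1.5]
width: 38.9
```

```bash
python3 -c "
from h import *
s=telemetry.get_state();print(s['tcp_pos'],s['force'],s['width']); 
c=optics.capture('top')
for p in ([430,-110,0],[440,-170,0],[450,-200,0]): print(p,w2px(c,p))
goto([543,-64,100],Rdown(7.2,10));goto([435,-140,100],Rdown(7.2,10))
c=optics.capture('side');cv2.imwrite('pics/s6c.png',cv2.resize(c['pixels'][190:330,200:380],(720,560)))"
```

```text
[543.9968684  -63.68699307  65.75778887] [-1.00045134 -0.06558017  1.52717179] 38.93723661557638
[430, -110, 0] [325.79832152 273.64781692]
[440, -170, 0] [352.9128948  268.51606408]
[450, -200, 0] [366.31286865 263.67466015]
slide [-0.0337 -0.0009 -0.0057] rot [ 0.29  0.08 -0.14] n 0.8209458267437801
slide [-0.0447 -0.1179  0.0546] rot [ 0.29  0.08 -0.14] n 3.2950093215055847
```

View pics/s6c.png

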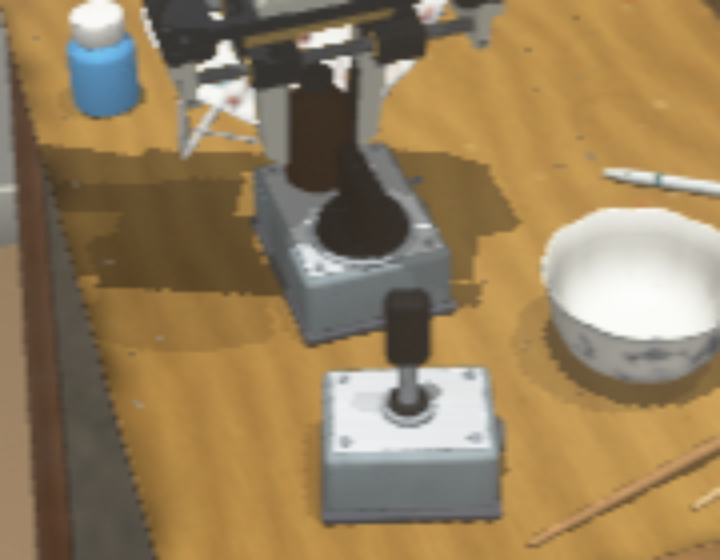

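Bottle is held (38.9 mm) and still upright. Lift, then carry it to the front of the board.

Emit:
carry_out --slide '[[-0.035,0,-0.006],[-0.059,0,-0.01],[-0.059,-0.03,-0.01],[-0.058,-0.06,0],[-0.055,-0.08,0.02],[-0.052,-0.1,0.033],[-0.052,-0.1,0.033],[-0.052,-0.1,0.033]]' --rot '[[0,0,0],[0,0,0],[0,0,0],[0,0,0],[0,0,0],[0,0,0],[0,0,0],[0,0,0]]' --claw '[0.2,0.2,0.2,0.2,0.2,0.2,0.2,0.2]'

```text
time_s: 9.35
tcp_pos: [449.6, -118.3, 110.7]
eef_rot: [1.233, 1.399, -1.032]
force: [0.2, 0.3, -0.6]
width: 39.5
```

```bash
python3 -c "
from h import *
s=telemetry.get_state();print(s['tcp_pos'],s['force'],s['width']); jaw()
goto([450,-117,22],Rdown(7.2,10))
c=cap('side','s7')
c=cap('top','t7')"
```

```text
[ 449.60356375 -118.25502445  110.73354704] [ 0.22466004  0.31964344 -0.62310362] 39.50217846191949
tool x [-0.0188995   0.1712145  -0.98505249] jaw deg 7.35586248754532
slide [0.0876 0.0003 0.0141] rot [ 0.19  0.08 -0.16] n 2.128136869353123
```

View pics/s7.png

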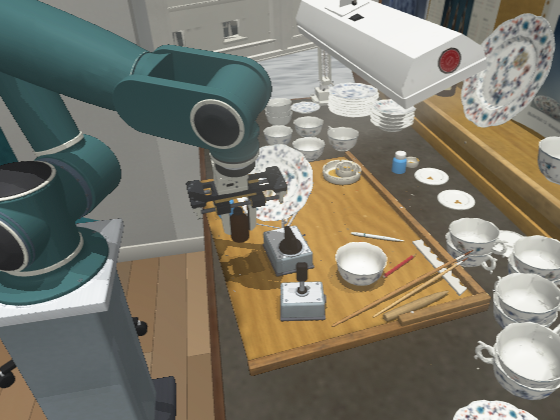

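Bottle hangs upright at (240,225), clear in front of the box. Lowering.

Emit:
carry_out --slide '[[0.03,0,0.005],[0.055,0,0.009],[0.075,0,0.012],[0.084,0,0.013],[0.085,0,0.014],[0.085,0,0.014],[0.085,0,0.014],[0.085,0,0.014]]' --rot '[[0,0,0],[0,0,0],[0,0,0],[0,0,0],[0,0,0],[0,0,0],[0,0,0],[0,0,0]]' --claw '[0.2,0.2,0.2,0.2,0.2,0.2,0.2,0.2]'

```text
time_s: 10.12
tcp_pos: [451.0, -117.1, 26.1]
eef_rot: [1.232, 1.398, -1.03]
force: [-0.5, 0.7, -0.9]
width: 39.4
```

Emit:
carry_out --slide '[[0.001,0,0],[0.002,0,0],[0.002,0,0],[0.002,0,0]]' --rot '[[0,0,0],[0,0,0],[0,0,0],[0,0,0]]' --claw '[0.2,0.2,0.2,0.2]'

```text
time_s: 10.45
tcp_pos: [450.2, -116.6, 22.9]
eef_rot: [1.232, 1.399, -1.031]
force: [0.0, -0.6, -0.9]
width: 39.3
```

```bash
python3 -c "
from h import *
s=telemetry.get_state();print(s['tcp_pos'],s['force'],s['width'])
c=optics.capture('side');cv2.imwrite('pics/s8c.png',cv2.resize(c['pixels'][180:290,180:320],(763,600)))"
```

```text
[ 450.19186403 -116.60161076   22.86444834] [ 0.02441571 -0.5529982  -0.92328508] 39.29170762728717
```

View pics/s8c.png

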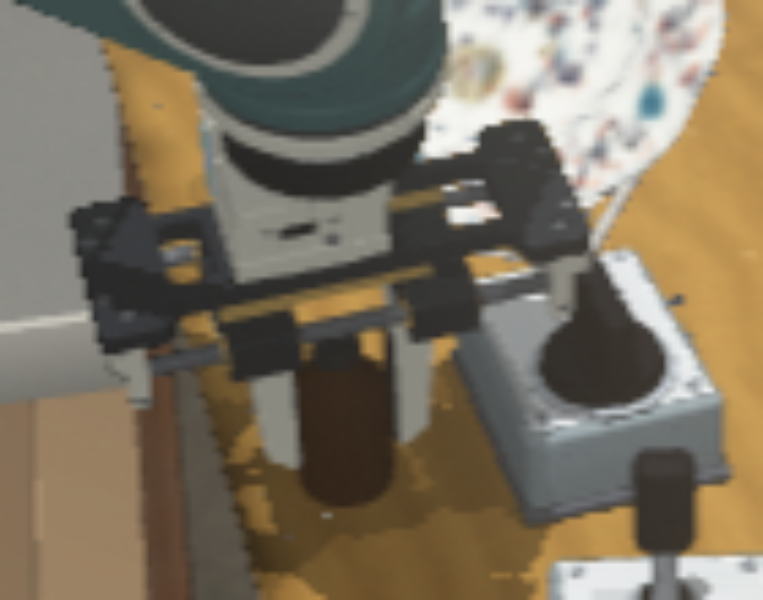

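Emit:
carry_out --slide '[[0.001,0,0],[0.002,0,0],[0.003,0,0],[0.003,0,0],[0.003,0,0]]' --rot '[[0,0,0],[0,0,0],[0,0,0],[0,0,0],[0,0,0]]' --claw '[0.2,0.2,0.2,0.2,0.2]'

```text
time_s: 10.92
tcp_pos: [450.1, -116.2, 20.6]
eef_rot: [1.231, 1.4, -1.031]
force: [-5.9, -1.3, 12.5]
width: 39.4
```

Contact made. Ease off a little and open.

Emit:
carry_out --slide '[[-0.001,0,0],[-0.001,0,0],[-0.001,0,0],[-0.001,0,0],[-0.001,0,0],[-0.001,0,0],[-0.001,0,0],[-0.001,0,0]]' --rot '[[0,0,0],[0,0,0],[0,0,0],[0,0,0],[0,0,0],[0,0,0],[0,0,0],[0,0,0]]' --claw '[0.2,0.2,0.6,0.6,0.6,0.6,0.6,0.6]'

```text
time_s: 11.58
tcp_pos: [450.1, -116.2, 20.7]
eef_rot: [1.232, 1.4, -1.031]
force: [-0.0, -0.1, 0.5]
width: 55.6
```

```bash
python3 -c "
from h import *
s=telemetry.get_state();print(s['tcp_pos'],s['force'],s['width'])
goto([451,-128,170],Rdown(7.2)); 
c=optics.capture('side');cv2.imwrite('pics/s9c.png',cv2.resize(c['pixels'][180:290,180:320],(763,600)))"
```

```text
[ 450.14454832 -116.20596145   20.74119107] [-0.03032811 -0.08419611  0.46916888] 55.64884600067555
slide [-0.1491 -0.0002 -0.0141] rot [ 0.27 -9.92 -0.15] n 3.5905634198291256
```

View pics/s9c.png

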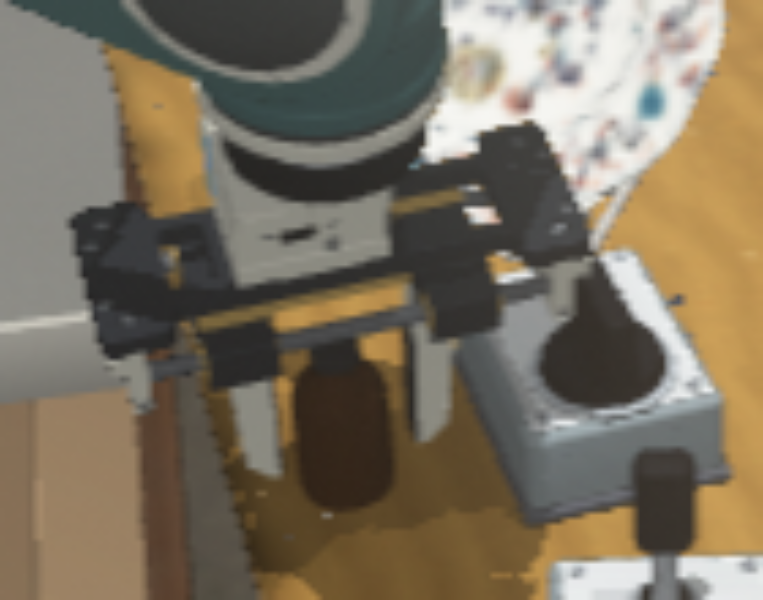

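Bottle released and standing. Retract along the tool axis, then go over the knob.

Emit:
carry_out --slide '[[-0.03,0,0],[-0.07,0,0],[-0.11,0,0],[-0.15,0,0],[-0.15,0,0],[-0.15,0,0]]' --rot '[[0,0,0],[0,0,0],[0,0,0],[0,0,0],[0,0,0],[0,0,0]]' --claw '[0.6,0.6,0.6,0.6,0.6,0.6]'

```text
time_s: 12.13
tcp_pos: [453.8, -142.5, 170.6]
eef_rot: [1.232, 1.396, -1.03]
force: [-0.1, 0.5, -1.8]
width: 55.7
```

```bash
python3 -c "
from h import *
s=telemetry.get_state();print(s['tcp_pos'],s['force'],s['width'])
goto([559,-125,140],Rdown(7.2)); 
c=cap('side','s10'); c=cap('top','t10')
P=cloud(c).reshape(-1,3); b=P[(P[:,2]>72)&(P[:,2]<98)&(abs(P[:,0]-558)<40)&(abs(P[:,1]+125)<40)]
print(cv2.minAreaRect(b[:,:2].astype(np.float32)))
c=optics.capture('side');cv2.imwrite('pics/s10c.png',cv2.resize(c['pixels'][180:290,180:320],(763,600)))"
```

```text
[ 453.84758535 -142.52466973  170.62360447] [-0.11800795  0.50630407 -1.7519357 ] 55.650495475091816
slide [0.0315 0.1063 0.0016] rot [ 0.26 -9.8  -0.34] n 2.6598118409878455
((559.379150390625, -121.54293823242188), (14.425272941589355, 48.36716079711914), 7.552635669708252)
```

View pics/s10c.png

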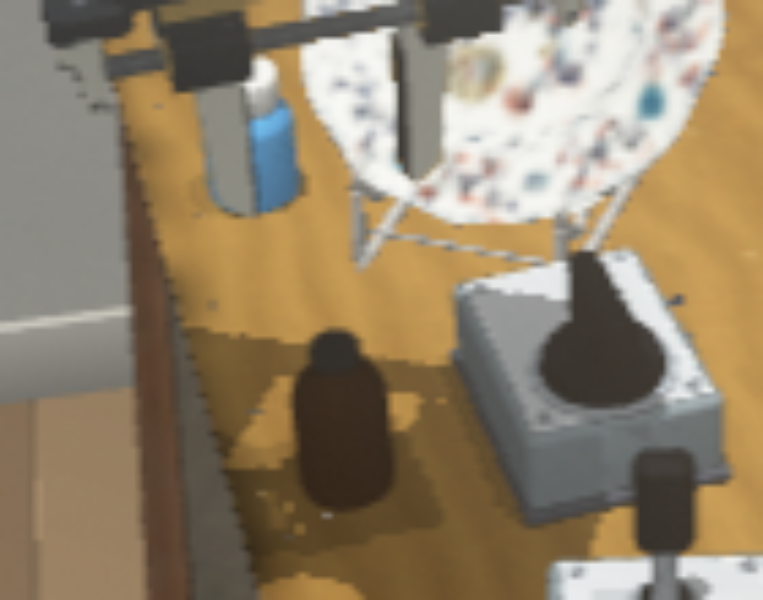

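Bottle stands free on the board at crop (345,430), knob bar unchanged.

Emit:
carry_out --slide '[[0,0.03,0],[0.005,0.07,0.001],[0.02,0.106,0.0016],[0.0315,0.106,0.0016],[0.0315,0.106,0.0016],[0.0315,0.106,0.0016],[0.0315,0.106,0.0016]]' --rot '[[0,-5,0],[0,-9.8,0],[0,-9.8,0],[0,-9.8,0],[0,-9.8,0],[0,-9.8,0],[0,-9.8,0]]' --claw '[0.6,0.6,0.6,0.6,0.6,0.6,0.6]'

```text
time_s: 12.87
tcp_pos: [557.0, -124.6, 137.7]
eef_rot: [1.116, 1.268, -1.11]
force: [-0.1, -0.6, 0.8]
width: 55.7
```

```bash
python3 -c "
from h import *
s=telemetry.get_state();print(s['tcp_pos'],s['force'],s['width']);jaw()
goto([559,-125,62],Rdown(7.3)); 
c=optics.capture('side');cv2.imwrite('pics/s11c.png',cv2.resize(c['pixels'][180:290,220:360],(763,600)))"
```

```text
[ 557.01939444 -124.58697635  137.74455158] [-0.05359938 -0.59112388  0.76613141] 55.68002208331093
tool x [ 0.00250394  0.00259223 -0.99999351] jaw deg 7.435857037859666
slide [0.0757 0.0017 0.0008] rot [ 0.14 -0.13 -0.16] n 1.817063974973591
```

View pics/s11c.png

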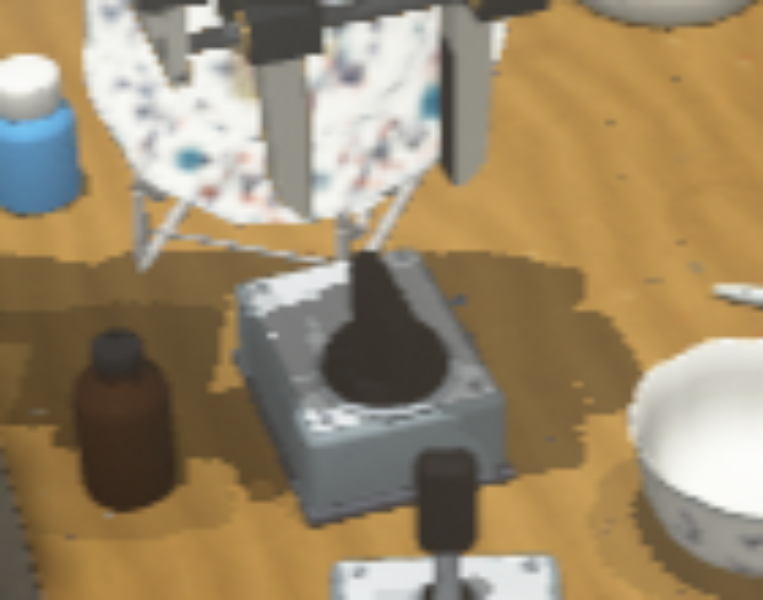

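Emit:
carry_out --slide '[[0.03,0.002,0.001],[0.06,0.002,0.001],[0.073,0.002,0.001],[0.073,0.002,0.001],[0.073,0.002,0.001],[0.073,0.002,0.001],[0.073,0.002,0.001],[0.073,0.002,0.001]]' --rot '[[0,0,0],[0,0,0],[0,0,0],[0,0,0],[0,0,0],[0,0,0],[0,0,0],[0,0,0]]' --claw '[0.6,0.6,0.6,0.6,0.6,0,0,0]' --newtons 30

```text
time_s: 13.58
tcp_pos: [560.7, -125.1, 66.1]
eef_rot: [1.116, 1.265, -1.109]
force: [0.4, -1.2, -0.3]
width: 40.6
```

Emit:
carry_out --slide '[[0,0,0],[0,0,0],[0,0,0],[0,0,0],[0,0,0]]' --rot '[[0,0,0],[0,0,0],[0,0,0],[0,0,0],[0,0,0]]' --claw '[0,0,0,0,0]'

```text
time_s: 14.0
tcp_pos: [559.0, -125.0, 64.7]
eef_rot: [1.114, 1.269, -1.112]
force: [-12.4, -2.2, 8.8]
width: 13.8
```

```bash
python3 -c "
from h import *
s=telemetry.get_state();print(s['tcp_pos'],s['force'],s['wrist_torque'],s['width'],s['joint_positions']);jaw()
c=cap('side','s12')"
```

```text
[ 559.01116122 -125.00898208   64.65175989] [-12.3752386   -2.18761234   8.76556535] [-0.34457604  2.32246627  0.04400118] 13.808882349321992 [-0.26566463 -0.02029168  1.83741212  0.0022003   1.32506518 -0.39642915]
tool x [-1.12796825e-05  2.21486655e-03 -9.99997547e-01] jaw deg 7.4615337008179505
```

View pics/s12.png

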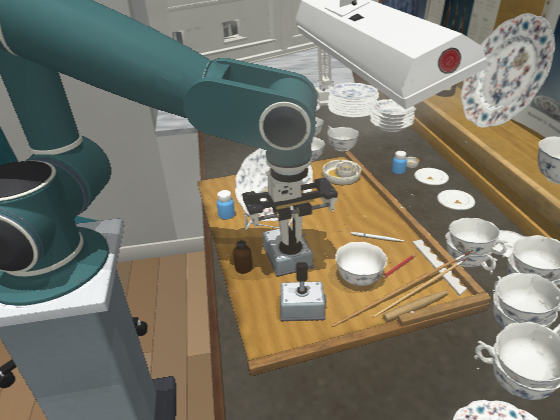

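Gripped on the bar (13.8 mm) with a 12 N side load, so I'll centre it while turning anticlockwise.

Emit:
carry_out --slide '[[0,-0.0015,0],[0,-0.0015,0],[0,-0.0015,0],[0,-0.0015,0],[0,-0.0015,0],[0,-0.0015,0],[0,-0.0015,0],[0,-0.0015,0]]' --rot '[[0,0,0],[-6,0,0],[-12,0,0],[-18,0,0],[-24,0,0],[-30,0,0],[-36,0,0],[-42,0,0]]' --claw '[0,0,0,0,0,0,0,0]'

```text
time_s: 14.72
tcp_pos: [560.0, -124.4, 64.8]
eef_rot: [0.554, 1.495, -0.545]
force: [14.5, 6.3, -5.3]
width: 13.8
```

```bash
python3 -c "
from h import *
s=telemetry.get_state();print(s['tcp_pos'],s['force'],s['wrist_torque'],s['width']);jaw()
T=R.from_euler('x',4,degrees=True); 
R0=R.from_rotvec(s['eef_rot'])
for a in (96.5,99): Rt=T*Rdown(a); print(Rt.as_matrix()[:,0]); goto(s['tcp_pos'],Rt)"
```

```text
[ 559.95174106 -124.369708     64.78629534] [14.47070961  6.30292484 -5.25418208] [ 1.15251037 -2.39703556 -0.12962353] 13.774271465955012
tool x [ 0.00634255  0.00361757 -0.99997334] jaw deg 49.76124427078929
[-1.11022302e-16  6.97564737e-02 -9.97564050e-01]
slide [0. 0. 0.] rot [-46.71   1.49   3.62] n 6.546502495013368
[-1.66533454e-16  6.97564737e-02 -9.97564050e-01]
slide [0. 0. 0.] rot [-49.21   1.41   3.67] n 6.894501045256593
```

Emit:
carry_out --slide '[[0,0.001,0.0005],[0,0.001,0.0005],[0,0.0015,0],[0,0.0015,0],[0,0.0015,0],[0,0.0015,0],[0,0.0015,0],[0,0.0015,0]]' --rot '[[-6,0,0],[-12,0,0],[-18,0.5,1],[-24,0.7,1.8],[-30,0.9,2.2],[-36,1,2.6],[-42,1.2,3],[-49,1.4,3.6]]' --claw '[0,0,0,0,0,0,0,0]'

```text
time_s: 15.38
tcp_pos: [560.4, -122.4, 64.6]
eef_rot: [-0.065, 1.563, 0.176]
force: [8.5, 15.3, -4.6]
width: 14.8
```

```bash
python3 -c "
from h import *
s=telemetry.get_state();print(s['tcp_pos'],s['force'],s['wrist_torque'],s['width']);jaw()
c=cap('side','s13'); c=cap('top','t13')
s=telemetry.get_state();print(s['tcp_pos'],s['force'],s['wrist_torque'],s['width']);jaw()
"
```

```text
[ 560.38964534 -122.44531966   64.56278775] [ 8.51691344 15.31066291 -4.57881106] [ 1.73456171 -1.3113087  -0.27822446] 14.837725755982646
tool x [-0.00128584  0.07021466 -0.99753108] jaw deg 98.81269973553385
[ 560.40755529 -122.45319002   64.5467644 ] [ 9.26355502 14.88225786 -1.89904657] [ 1.76411233 -1.38077948 -0.25576467] 14.829710234117012
tool x [-0.00147049  0.07062546 -0.99750182] jaw deg 98.85103287170756
```

View pics/s13.png

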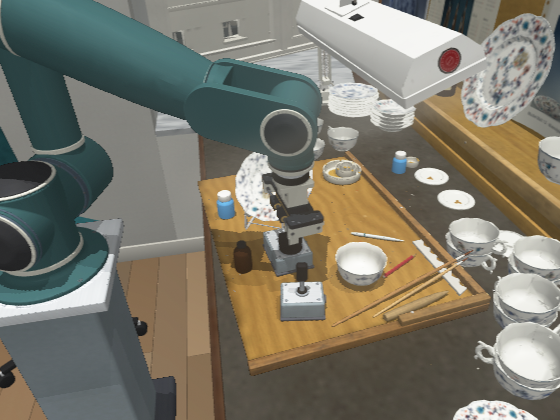

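Emit:
carry_out --slide '[[0,0.001,0.0005],[0,0.001,0.0005],[0,0.001,0.0005],[0,0.001,0.0005]]' --rot '[[-2,0,0],[-4,0,0],[-4,0,0],[-4,0,0]]' --claw '[0,0,0,0]'

```text
time_s: 15.82
tcp_pos: [560.1, -122.2, 64.6]
eef_rot: [-0.117, 1.559, 0.225]
force: [2.4, 6.3, -0.2]
width: 15.1
```

```bash
python3 -c "
from h import *
s=telemetry.get_state();print(s['tcp_pos'],s['force'],s['wrist_torque'],s['width']);jaw()
goto(s['tcp_pos']+[0,-1.3,0],Rdown(37.3))
"
```

```text
[ 560.14101527 -122.23679892   64.57787421] [ 2.39074179  6.31242533 -0.20495887] [ 0.47573552 -0.28929015 -0.44504085] 15.126280900972281
tool x [-0.00265004  0.06848825 -0.9976484 ] jaw deg 102.51646535122687
slide [-0.0001 -0.0013 -0.0003] rot [65.17 -1.58 -3.84] n 9.119842192138421
```

At the stop: torque rose to 0.45 N m and the jaws were pried to 15.1 mm. Now 60° clockwise from there.

Emit:
carry_out --slide '[[0,-0.0005,0],[0,-0.001,0],[0,-0.0013,0],[0,-0.0013,0],[0,-0.0013,0],[0,-0.0013,0],[0,-0.0013,0],[0,-0.0013,0]]' --rot '[[6,-0.5,-1],[12,-1,-2],[18,-1.4,-3],[24,-1.6,-3.8],[30,-1.6,-3.8],[36,-1.6,-3.8],[42,-1.6,-3.8],[48,-1.6,-3.8]]' --claw '[0,0,0,0,0,0,0,0]'

```text
time_s: 16.48
tcp_pos: [560.0, -123.9, 64.6]
eef_rot: [0.491, 1.505, -0.487]
force: [-3.6, 0.7, 3.1]
width: 13.8
```

```bash
python3 -c "
from h import *
s=telemetry.get_state();print(s['tcp_pos'],s['force'],s['wrist_torque'],s['width']);jaw()
goto(s['tcp_pos'],Rdown(36.8))
"
```

```text
[ 560.0192156  -123.91710721   64.57768297] [-3.58241538  0.69882768  3.05097831] [-0.17850387  0.48191685  0.05217693] 13.817607723408155
tool x [ 1.00012365e-02 -8.53568798e-04 -9.99949622e-01] jaw deg 54.16545708371022
slide [0. 0. 0.] rot [17.36  0.44 -0.37] n 2.426484991371352
```

Emit:
carry_out --slide '[[0,0,0],[0,0,0],[0,0,0],[0,0,0],[0,0,0]]' --rot '[[5,0,0],[10,0,0],[15,0,0],[17.4,0,0],[17.4,0,0]]' --claw '[0,0,0,0,0]'

```text
time_s: 16.9
tcp_pos: [559.7, -124.3, 64.6]
eef_rot: [0.725, 1.438, -0.72]
force: [-6.4, -0.4, 3.4]
width: 13.9
```

```bash
python3 -c "
from h import *
s=telemetry.get_state();print(s['tcp_pos'],s['force'],s['wrist_torque'],s['width']);jaw()
"
```

```text
[ 559.67336413 -124.29822576   64.61009694] [-6.42524941 -0.40978177  3.35788149] [-0.50979633  1.16548225 -0.0021297 ] 13.912054519555943
tool x [ 0.009383   -0.00135557 -0.99995506] jaw deg 36.86316734643651
```

Jaw is at 36.9° (click at about 37°) and the torque is near zero, so it's in the detent. Release and retract straight up.

Emit:
carry_out --slide '[[0,0,0],[0,0,0],[0,0,0],[0,0,0],[0,0,0],[-0.01,0,0],[-0.04,0,0],[-0.08,0,0]]' --rot '[[0,0,0],[0,0,0],[0,0,0],[0,0,0],[0,0,0],[0,0,0],[0,0,0],[0,0,0]]' --claw '[0.5,0.5,0.5,0.5,0.5,0.5,0.5,0.5]'

```text
time_s: 17.57
tcp_pos: [558.0, -123.7, 143.4]
eef_rot: [0.723, 1.442, -0.718]
force: [0.5, -0.7, 0.0]
width: 46.5
```

```bash
python3 -c "
from h import *
s=telemetry.get_state();print(s['tcp_pos'],s['force'],s['width'])
goto([420,-120,240],Rdown(36.8))
"
```

```text
[ 557.96999636 -123.66907006  143.3621482 ] [ 0.49247155 -0.72153463  0.00730906] 46.48202173386258
slide [-0.0975 -0.1074 -0.0857] rot [ 0.24  0.19 -0.28] n 4.040468957767123
```

Emit:
carry_out --slide '[[-0.04,0,0],[-0.08,-0.02,-0.02],[-0.0975,-0.05,-0.04],[-0.0975,-0.08,-0.065],[-0.0975,-0.107,-0.086],[-0.0975,-0.107,-0.086],[-0.0975,-0.107,-0.086],[-0.0975,-0.107,-0.086]]' --rot '[[0,0,0],[0,0,0],[0,0,0],[0,0,0],[0,0,0],[0,0,0],[0,0,0],[0,0,0]]' --claw '[0.5,0.5,0.5,0.5,0.5,0.5,0.5,0.5]'

```text
time_s: 18.23
tcp_pos: [421.4, -119.8, 241.3]
eef_rot: [0.723, 1.436, -0.717]
force: [0.1, 0.4, 0.3]
width: 46.6
```

```bash
python3 -c "
from h import *
np.set_printoptions(precision=1,suppress=True)
t=cap('top','t14'); s=cap('side','s14')
cv2.imwrite('pics/t14c.png',cv2.resize(t['pixels'][140:290,210:430],(800,545)));cv2.imwrite('pics/s14c.png',cv2.resize(s['pixels'][180:330,210:410],(800,600)))
for c in (t,s):
  P=cloud(c).reshape(-1,3); b=P[(P[:,2]>72)&(P[:,2]<98)&(abs(P[:,0]-558)<40)&(abs(P[:,1]+125)<40)]
  print(len(b),cv2.minAreaRect(b[:,:2].astype(np.float32)))
  b=P[(P[:,2]>80)&(P[:,2]<125)&(abs(P[:,0]-558)<45)&(abs(P[:,1]+267)<30)]; print('tog',len(b),b.min(0),b.max(0),b.mean(0))
"
```

```text
0 ((0.0, 0.0), (0.0, 0.0), 0.0)
tog 113 [ 543.9 -272.8   80.9] [ 564.9 -257.4  121.5] [ 553.2 -263.2  110.1]
195 ((558.4547119140625, -125.20501708984375), (16.479320526123047, 55.443748474121094), 38.47636413574219)
tog 197 [ 542.9 -275.    80.6] [ 562.9 -259.6  119.8] [ 552.7 -269.9  102.8]
```

View pics/t14c.png

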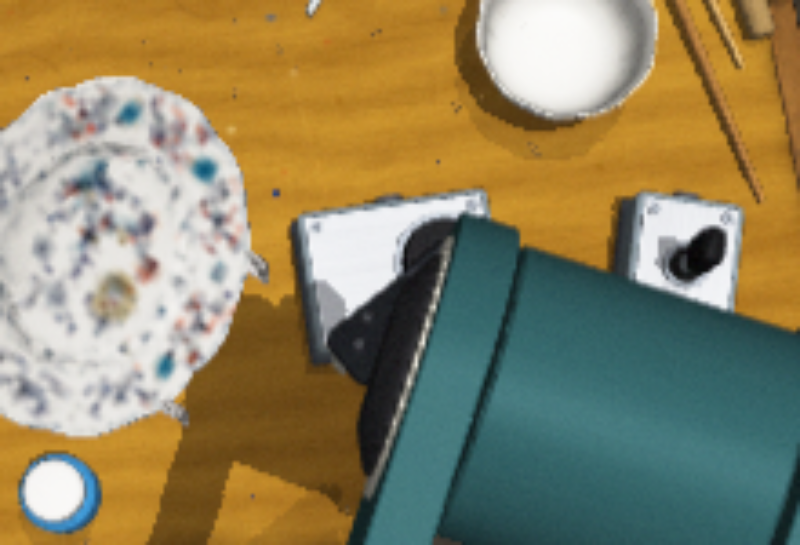

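View pics/s14c.png

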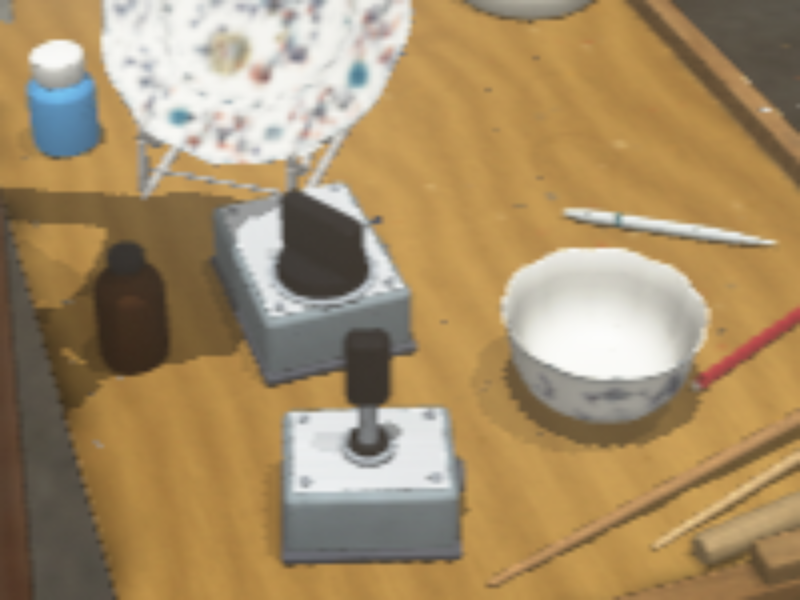

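Side depth puts the bar about 58.7° clockwise of the box's x axis, which is click 2 (60°). The toggle is upright at (368,385), the bottle stands at (130,310), and the bowl and jar are in place. Handing in.

```bash
python3 -c "
from h import *
print(order.close_job())"
```

```text
the job is handed in; nothing more can be done
None
```

The job is done and handed in after about 18 s of the 61 s allowed; no verdict was reported.

- **Toggle:** I gripped it, drew it from forward to the upright centre and released it there. It was still upright in the last pictures from both cameras, and it never went into reverse.
- **Bottle:** It was lifted off the selector box and set upright on the front of the board, near (450, -119) mm. The last side picture shows it standing free.
- **Selector:** I turned it anticlockwise to the end stop; the torque rose to 0.45 N m and the jaws were pried slightly open. Then I turned it 60° clockwise. The last side-camera measurement put the bar at about 58.7° from the box's x axis, which is the second click.
- **Bystanders:** The bowl and jar look unmoved in the last pictures. The arm never worked near the teacup, but I did not look at it closely at the end.

**Checks that failed or were limited:**
- The arm hid the selector and the bottle from the top camera in the last picture, so those two were confirmed from the side only.
- Side loads up to about 16 N appeared while turning the knob, and about 12 N when setting the bottle down. Both are below the 40 N limit.

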